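# Gauge a marble repair slip in the stepped slot gauge

### The arm

A 6-joint arm with a two-finger parallel gripper is mounted at the origin on the work surface. World frame = base frame: x ahead of the robot, y to its left, z up, the work surface at z = 0. Lengths are in m, angles in degrees, forces in N, time in s.
With the tool pointing down it reaches from about 0.3 to 0.75 m from the base axis. Payload 8.5 kg.
Tool frame: the origin (TCP) lies midway between the tips of the shut fingers; the grasp point (between the pads) lies 19 mm behind it; z points along the fingers, y is the direction in which the jaws open and shut (so a half turn about z gives the same grasp; the last joint's range is limited). The gripper opens to 85 mm and grips with 20 to 120 N. Pads are 22 mm wide; open, the fingers measure 114 mm over their backs; the gripper's body (76 mm by 85 mm) begins 54 mm behind the grasp point. The pads swing forward as they close: fully open they stand 13 mm farther back than shut.
Start: joints at [-77.768, 21.807, 74.336, -0, 83.858, -12.336], TCP at [0.229, -0.5, 0.231] pointing down, gripper open.
Joint ranges: [-178.18, 178.18], [-50.72, 133.34], [12.68, 142.11], [-81.47, 261.47], [9.98, 163.14], [-165.26, 165.26]. Speed limits (degrees/s): [136.94, 136.94, 180, 180, 180, 180].

### API

Orientations are given as a 3x3 rotation matrix whose columns are the frame's x, y, z axes.
In Python, from rig import env, viewer, ticket gives the robot as it stands. The module is installed in compiled form; this text tells all that it offers.
- The arm moves only by the shell command python3 -m pendant 'ROWS' [FORCE]. ROWS is JSON, a list of rows, each a list of 3 entries, a list of its own where there are three numbers: the shift along the world's x, y, z in mm, then the turn about the world's z in rad, then the opening, from -1 (shut) to 1 (fully open). A call has 1 to 12 rows; each row shifts and turns the pose as measured when the row begins; what a row does not reach is not made up. A row lasts 1/8 s, in which the tool goes at most 62.5 mm and 10.7 degrees, less where a joint would pass 70% of its speed; a pose out of reach is approached as far as the arm can. A call with a gripper value outside its range is refused whole. The fingers move at their own pace and stop on an object; FORCE is the grip in N (left out, the last holds). Time passes only in rows, so rows that do not move let the fingers close. It gives the time, the measured TCP pose, the force and the opening at its end, in the units of the state.
- env.observe(): the state, without advancing time (a new reading comes with each control period).
- viewer.get_image(name): name is "scene" or "top" or "wrist"; returns (picture, depth): 420x560x3 uint8, red, green, blue; 420x560 float32, m along the optical axis (not along the pixel's ray), 0 where there is no reading.
- viewer.camera_params(name): a dict with "fx", "fy", "cx", "cy" (pixels), "rvec" (rotation vector, rad) and "tvec" (3), from world to camera coordinates, as OpenCV has them; the wrist camera has in their place "T_tool_cam" (4x4, takes a point from camera to tool coordinates, whose origin is the TCP and whose axes are the flange's). Camera axes: x right, y down, z forward; pixel columns grow to the right and rows downward; lengths in m; the calibration is good to about 2 mm. A picture is of the moment at which its call begins: read the wrist's pose just before it. camera_params takes no time and is no camera call.
- ticket.close_job(): hands the job in, once; it reports no verdict.
The state is a dict: "time_s": time; "q": joint angles; "qvel": joint speeds; "joint_efforts": joint torques, N m; "position": TCP position; "tool_rot": TCP orientation; "ft_force": force on the tool from outside, world axes, zero at the start; "wrist_torque": the same for the moment, N m; "grip_width": finger opening in m.
Only numpy, scipy, OpenCV 4.12 (cv2) and the standard library are available. Lean on these libraries where they do the work, as an engineer would, in place of code of your own. Each camera call takes 0.05 s, during which the arm holds its last target. There are 200 camera calls.

### The job

Take the marble repair slip out of its wooden stand and size it in the step gauge: beginning at the narrowest slot (one pip), try its foot gently in each slot in turn, missing none, until the first one that takes it, then lower it (do not drop it) fully home in that slot and leave it standing there. The slip chips easily, so never force it; do not put it down into a slot wider than the first that takes it, and leave the other things on the bench where they are.

Things in the scene. Friction and masses are not known exactly. Their poses are not given: they have to be found in the camera images.
- slip: Beige marble slip, an upright rectangular plate 12 mm thick (along its x), 30 mm wide (along its y), 84 mm tall (along its z), about 85 g. Origin at the centre of its underside (foot). It starts upright in the stand, foot 6 mm above the bench, its top 84 mm higher. Either way round fits.
- gauge: Fixed step gauge, blue base 90 x 242 x 10 mm, rim 44 mm above the bench; origin at the centre of its underside. Five open-topped slots in a row along its y, centres at y = +92 (narrowest), +46, 0, -46, -92 mm (widest), 1 to 5 engraved pips. Each is 40 mm long along y, between black dividers 6 mm thick and 42 mm high; slot floor 10 mm above the bench. The slip's thickness goes along the gauge's x.
- slot_first (a point): Rim level at the narrowest slot (one pip), on the face of the aluminium staircase that bounds all slots on the gauge's +x side. The staircase faces stand at x = -0.5, +2.5, +5.5, +8.5, +11.5 mm of the gauge, so each slot is 3 mm wider than the one before. On the -x side all slots are bounded by one straight steel jaw, clamped at a setting that is not told: its face is at x = -11, -8 or -5 mm.
- slot_last (a point): Rim level at the widest slot (five pips), on its staircase face. Both sides of every slot have 45 degree chamfers 4 mm wide and 4 mm deep at the rim. The first slot that takes the slip is the second, third or fourth, with 1.5 mm play; the one before is 1.5 mm too narrow: there the foot stops on the chamfers less than 4 mm below the rim. Off centre, the slip rides on one chamfer, which pushes it towards the middle.
- stand: Fixed wooden block 80 x 80 x 26 mm, origin at the centre of its underside, with a pocket in the middle 16 mm (x) by 38 mm (y), 20 mm deep (floor 6 mm above the bench), in which the slip stands loosely with its thickness along the stand's x.
- fragment: Bystander: grey-beige stone fragment on a black 70 mm square base, 120 mm tall; origin under its centre.
- offcut_a: Bystander: terracotta offcut lying flat, 50 x 85 x 14 mm; origin under its centre.
- offcut_b: Bystander: pale marble offcut lying flat, 45 x 70 x 18 mm; origin under its centre.
- jar: Bystander: jar, 56 mm across, 75 mm tall; origin under its centre.
- spatula: Bystander: spatula lying flat, 200 mm long.
- brush: Bystander: brush lying flat, 180 mm long.

How it is judged:
By the outcome, as a careful person would: the job done as asked, in the order asked, and still so for the second after the job is handed in, with the robot touching nothing.
It also fails if it takes over 58 s, if anything falls off the work surface, if the arm or the gripper's body presses on something with over 40 N, if the wrist force passes 120 N, or if a joint passes its speed limit or range.

## Working session

There is one attempt and no reset: what is moved stays moved. The work goes in short steps, Python scripts to look and compute and a shell command to move; the robot and the scene stay as the last step left them, time stands still between calls to the robot, and variables do not carry over. Pictures are saved under pics/ and viewed, about 8 in all and at most 12, crops included, and the job is handed in when it is done.

```bash
mkdir -p pics; cat > h.py <<'E'
import numpy as np, cv2
from rig import env, viewer, ticket
def snap(n,f):
    s=env.observe(); p,d=viewer.get_image(n); cv2.imwrite(f'pics/{f}.png',p[:,:,::-1]); np.save(f'pics/{f}.npy',d); 
    c=viewer.camera_params(n); T=np.eye(4)
    if n=='wrist':
        W=np.eye(4);W[:3,:3]=s['tool_rot'];W[:3,3]=s['position'];T=W@np.array(c['T_tool_cam'])
    else:
        R=cv2.Rodrigues(np.array(c['rvec'],float))[0];T[:3,:3]=R.T;T[:3,3]=-R.T@np.array(c['tvec']).ravel()
    np.savez(f'pics/{f}.npz',T=T,K=[c['fx'],c['fy'],c['cx'],c['cy']]); return s
def ray(f,u,v):
    z=np.load(f'pics/{f}.npz');fx,fy,cx,cy=z['K'];return z['T'],np.array([(u-cx)/fx,(v-cy)/fy,1])
def at(f,u,v,z):  # point on plane z
    T,r=ray(f,u,v);r=T[:3,:3]@r;o=T[:3,3];return o+r*(z-o[2])/r[2]
def dp(f,u,v):
    T,r=ray(f,u,v);d=np.median(np.load(f'pics/{f}.npy')[v-1:v+2,u-1:u+2]);return T[:3,:3]@(r*d)+T[:3,3]
E
python3 - <<'E'
from h import *
s=snap('scene','s0');snap('top','t0');print(s)
a=cv2.imread('pics/t0.png');cv2.imwrite('pics/t0b.png',cv2.resize(a,(800,600),interpolation=cv2.INTER_CUBIC))
E
```

```text
{'time_s': 0.0, 'q': array([-7.77679814e+01,  2.18403184e+01,  7.43857282e+01,  1.56466376e-03,
        8.38574126e+01, -1.23348869e+01]), 'qvel': array([0.0270882 , 0.0032433 , 0.01822285, 0.00900939, 0.09162867,
       0.00663275]), 'joint_efforts': array([ 9.23042762e-05, -4.48453653e+01, -2.31281841e+01, -1.58050020e-04,
        4.63713470e-03,  7.53382295e-06]), 'position': array([ 0.22861357, -0.49991043,  0.23071234]), 'tool_rot': array([[ 9.09477676e-01,  4.15752665e-01, -2.82083739e-04],
       [ 4.15752623e-01, -9.09476615e-01,  1.42932049e-03],
       [ 3.37695237e-04, -1.41721213e-03, -9.99998939e-01]]), 'ft_force': array([0.265756  , 1.21714389, 0.00825987]), 'wrist_torque': array([-0.04057912,  0.02787271,  0.00067509]), 'grip_width': 0.08569730759440705}
```

View pics/t0b.png

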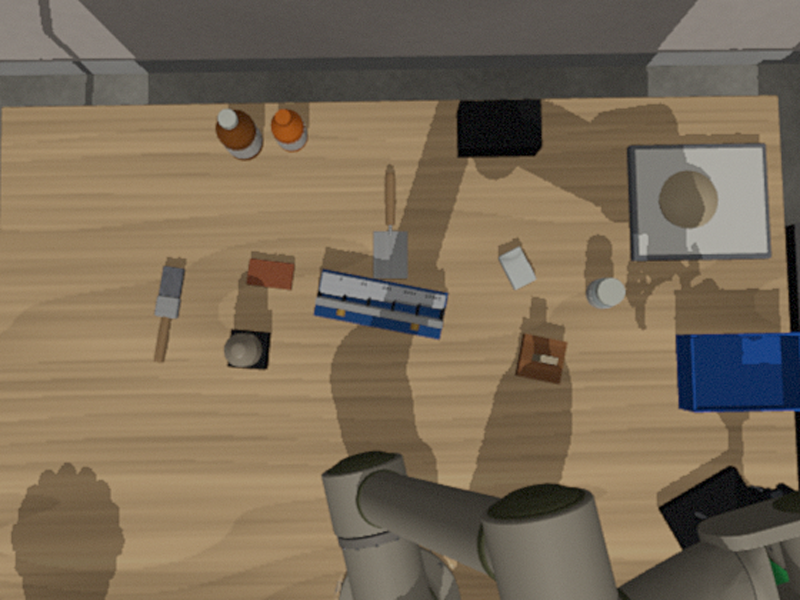

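View pics/s0.png

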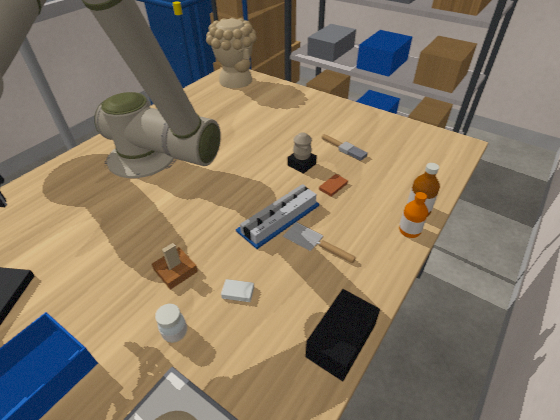

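```bash
python3 - <<'E'
from h import *
a=cv2.imread('pics/t0.png')
g=cv2.resize(a[180:245,210:325],None,fx=6.9,fy=6.9,interpolation=cv2.INTER_CUBIC)
b=cv2.resize(a[225:275,350:407],None,fx=3,fy=3,interpolation=cv2.INTER_CUBIC)
im=np.zeros((600,794,3),np.uint8);im[:g.shape[0],:min(794,g.shape[1])]=g[:,:794];im[449:449+150,:b.shape[1]]=b;cv2.imwrite('pics/c1.png',im)
for n,(u,v) in {'gauge mid':(267,213),'standtop':(380,248)}.items(): print(n,at('t0',u,v,.03))
# stand slip top by depth; base corners in 800px coords
for u,v in [(323,268),(447,290),(440,339),(315,315)]: print(at('t0',u*.7,v*.7,.01 if v>300 else .044))
for u,v in [(527,334),(567,342),(560,383),(516,374)]: print(at('t0',u*.7,v*.7,.026))
T,_=ray('t0',0,0);print(T)
E
```

```text
gauge mid [0.55292638 0.02247518 0.03      ]
standtop [ 0.45548412 -0.27390951  0.03      ]
[0.62079045 0.12853276 0.044     ]
[ 0.57644513 -0.09840979  0.044     ]
[ 0.48689033 -0.0860052   0.01      ]
[0.53588675 0.14763673 0.01      ]
[ 0.49337185 -0.24645885  0.026     ]
[ 0.4772884  -0.32024879  0.026     ]
[ 0.40199604 -0.30484668  0.026     ]
[ 0.41996139 -0.22397517  0.026     ]
[[-0.01732497 -0.99785823  0.06307779  0.4892051 ]
 [-0.99983133  0.01690555 -0.00717688  0.00761308]
 [ 0.00609514 -0.06319149 -0.99798281  1.35929401]
 [ 0.          0.          0.          1.        ]]
```

View pics/c1.png

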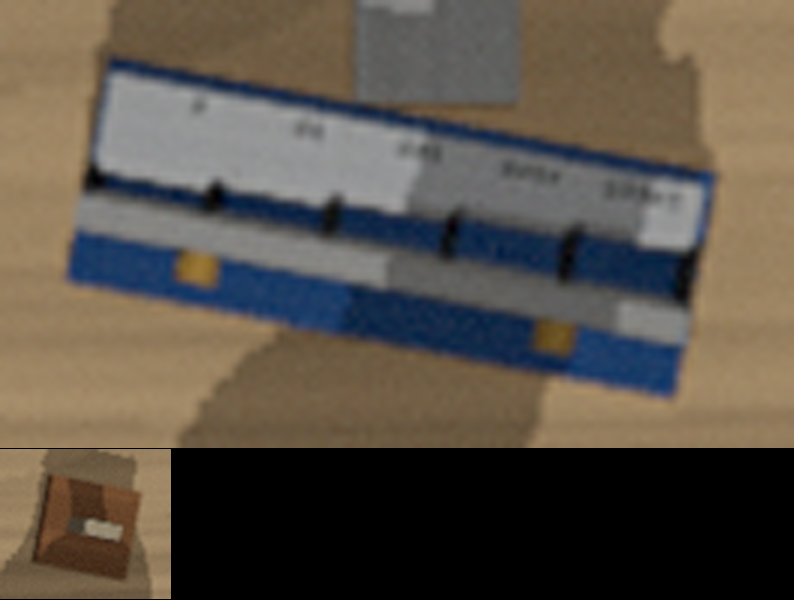

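```bash
python3 - <<'E'
from h import *
P=[at('t0',210+u/6.9,180+v/6.9,.01) for u,v in [(110,60),(714,172),(676,395),(68,282)]]
for p in P: print(p)
P=np.array(P);c=P.mean(0);ly=P[0]+P[3]-P[1]-P[2];print('gauge',c,np.degrees(np.arctan2(-ly[0],ly[1])),np.linalg.norm(ly)/2)
# stand crop: offset (350,225), scale 3, y-449
Q=np.array([at('t0',350+u/3,225+(v-449)/3,.026) for u,v in [(49,476),(141,491),(126,579),(35,563)]])
ly=Q[0]+Q[3]-Q[1]-Q[2];print('stand',Q.mean(0),np.degrees(np.arctan2(-ly[0],ly[1])),np.linalg.norm(ly)/2)
Q=np.array([at('t0',350+u/3,225+(v-449)/3,.09) for u,v in [(86,520),(123,526),(120,541),(84,535)]])
print('slip top',Q.mean(0))
print(viewer.camera_params('wrist'))
E
```

```text
[0.62123785 0.13211608 0.01      ]
[ 0.57348066 -0.10259174  0.01      ]
[ 0.48703494 -0.08593062  0.01      ]
[0.53492573 0.14937421 0.01      ]
gauge [0.5541698  0.02324198 0.01      ] -11.50267212762158 0.23982307248923865
stand [ 0.44736879 -0.27253326  0.026     ] -10.588737675219965 0.0817002048224483
slip top [ 0.44636773 -0.27201167  0.09      ]
{'fx': 322.9390990268203, 'fy': 322.9390990268203, 'cx': 272.86561384917024, 'cy': 209.35460539126058, 'T_tool_cam': array([[ 1.26087425e-03, -9.54184904e-01, -2.99214937e-01,
         7.69445694e-02],
       [ 9.99999155e-01,  1.29778688e-03,  7.53456303e-05,
        -8.32904494e-04],
       [ 3.16423555e-04, -2.99214779e-01,  9.54185734e-01,
        -1.42858612e-01],
       [ 0.00000000e+00,  0.00000000e+00,  0.00000000e+00,
         1.00000000e+00]])}
```

```bash
python3 -m pendant '[[[37,38,0],0.16,1],[[37,38,0],0.16,1],[[37,38,0],0.16,1],[[37,38,0],0.16,1],[[37,38,0],0.16,1],[[37,38,0],0.16,1],[[0,0,0],0,1]]'; python3 - <<'E'
from h import *
s=snap('wrist','w1');R=s['tool_rot'];print(s['position'],np.degrees(np.arctan2(R[1,1],R[0,1])))
E
```

```text
time_s: 0.98
position: [0.4553, -0.2638, 0.2281]
tool_rot: [[0.152, 0.988, -0.005], [0.988, -0.152, 0.003], [0.003, -0.005, -1.0]]
ft_force: [-0.0, 0.2, -0.2]
grip_width: 0.0856
[ 0.45530877 -0.26375613  0.22809786] -8.724591710661963
```

View pics/w1.png

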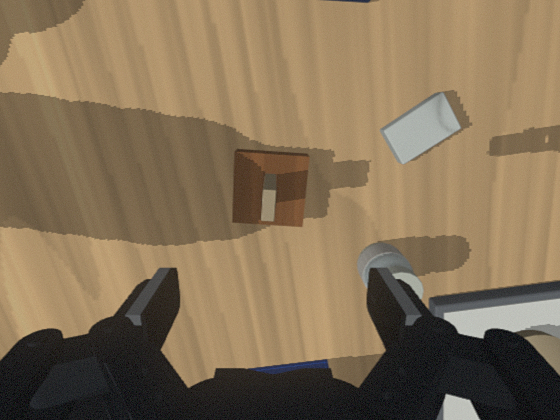

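```bash
python3 - <<'E'
from h import *
a=cv2.imread('pics/w1.png')[140:235,225:315]
cv2.imwrite('pics/c2.png',cv2.resize(a,None,fx=6,fy=6,interpolation=cv2.INTER_CUBIC))
for p in [(268,193),(268,205),(268,214),(268,219)]: print(p,dp('w1',*p))
Q=np.array([at('w1',u,v,.026) for u,v in [(235,149),(308,153),(303,226),(233,221)]]);print(Q,Q.mean(0))
E
```

```text
(268, 193) [ 0.45103078 -0.25785604  0.0902027 ]
(268, 205) [ 0.44929775 -0.26892219  0.09027859]
(268, 214) [ 0.44798387 -0.27733308  0.09050265]
(268, 219) [ 0.44722976 -0.28213366  0.09041986]
[[ 0.42012907 -0.22125733  0.026     ]
 [ 0.4959807  -0.23699941  0.026     ]
 [ 0.48059231 -0.31803371  0.026     ]
 [ 0.40297061 -0.30028392  0.026     ]] [ 0.44991817 -0.26914359  0.026     ]
```

View pics/c2.png

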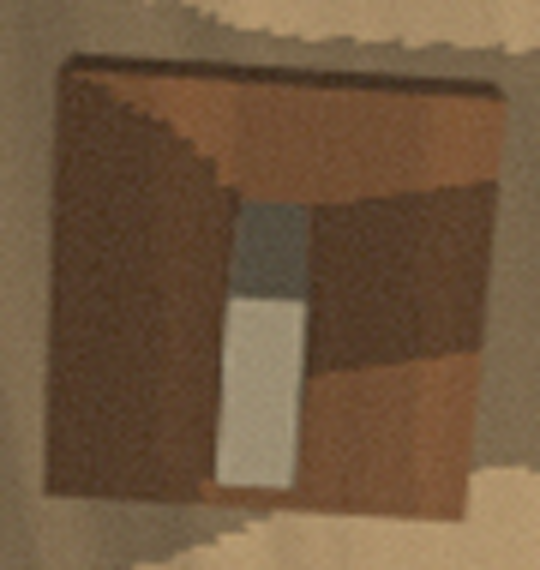

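```bash
python3 - <<'E'
from h import *
Q=np.array([at('w1',225+u/6,140+v/6,.09) for u,v in [(228,298),(305,298),(296,487),(216,487)]])
l=Q[0]+Q[1]-Q[2]-Q[3];print(Q.mean(0),np.degrees(np.arctan2(-l[0],l[1])),np.linalg.norm(l)/2,np.linalg.norm(Q[0]-Q[1]))
S=np.array([at('w1',225+u/6,140+v/6,.026) for u,v in [(65,72),(502,98),(465,520),(45,494)]])
l=S[0]+S[1]-S[2]-S[3];m=S[0]+S[3]-S[1]-S[2];print(S.mean(0),np.degrees(np.arctan2(-l[0],l[1])),np.degrees(np.arctan2(-m[1],-m[0])))
E
```

```text
[ 0.44965765 -0.26968674  0.09      ] -11.927762777870079 0.029903106903009163 0.011483403658217371
[ 0.44968177 -0.27140477  0.026     ] -12.565476669796599 -12.154002089639025
```

```bash
python3 -m pendant '[[[-6,-6,0],-0.058,1],[[0,0,-50],0,1],[[0,0,-50],0,1],[[0,0,-40],0,1],[[0,0,0],0,1]]'; python3 - <<'E'
from h import *
print(env.observe())
E
```

```text
time_s: 1.65
position: [0.4447, -0.2756, 0.0848]
tool_rot: [[0.225, 0.974, -0.005], [0.974, -0.225, 0.001], [0.0, -0.005, -1.0]]
ft_force: [0.1, 0.1, 0.1]
grip_width: 0.0852
{'time_s': 1.65, 'q': array([-44.70165787,  28.31719454,  90.7953927 ,  -0.15769182,
        61.1475094 , -31.60709825]), 'qvel': array([-0.65479702, -2.45161453, -3.01919276, -0.00755798,  0.81866532,
        0.11185578]), 'joint_efforts': array([ 1.09398931e-01, -4.27148008e+01, -1.61135709e+01, -4.30830609e-03,
       -4.85553034e-01, -6.83524067e-04]), 'position': array([ 0.44469472, -0.27564932,  0.08477003]), 'tool_rot': array([[ 2.25260534e-01,  9.74286136e-01, -4.92109894e-03],
       [ 9.74298507e-01, -2.25255926e-01,  1.47864121e-03],
       [ 3.32112932e-04, -5.12769886e-03, -9.99986798e-01]]), 'ft_force': array([0.08560129, 0.11169731, 0.05500126]), 'wrist_torque': array([0.00299945, 0.0002708 , 0.0106426 ]), 'grip_width': 0.08523558274841153}
```

```bash
python3 -m pendant '[[[5,6,-16],0.018,1],[[0,0,-15],0,1],[[0,0,0],0,1],[[0,0,0],0,1]]'
```

```text
time_s: 2.15
position: [0.4504, -0.2736, 0.0577]
tool_rot: [[0.212, 0.977, 0.0], [0.977, -0.212, -0.004], [-0.004, 0.001, -1.0]]
ft_force: [-0.7, -0.6, -0.1]
grip_width: 0.0853
```

```bash
python3 -m pendant '[[[-1,3,-5],0,1],[[0,0,0],0,1],[[0,0,0],0,-1],[[0,0,0],0,-1],[[0,0,0],0,-1],[[0,0,0],0,-1],[[0,0,0],0,-1],[[0,0,0],0,-1]]' 40
```

```text
time_s: 3.15
position: [0.4498, -0.271, 0.0538]
tool_rot: [[0.213, 0.977, 0.002], [0.977, -0.212, -0.006], [-0.005, 0.003, -1.0]]
ft_force: [-0.3, -0.3, -0.1]
grip_width: 0.0117
```

```bash
python3 -m pendant '[[[0,0,30],0,-1],[[0,0,40],0,-1],[[0,0,40],0,-1],[[15,40,30],0,-1],[[15,40,0],0,-1],[[15,40,0],0,-1],[[15,40,0],0,-1],[[15,40,0],0,-1],[[10,30,0],0,-1],[[0,0,0],0,-1],[[0,0,0],0,-1]]'; python3 - <<'E'
from h import *
s=snap('wrist','w2');R=s['tool_rot'];print(s['position'],s['ft_force'],np.degrees(np.arctan2(R[1,1],R[0,1])))
a=cv2.imread('pics/w2.png');cv2.imwrite('pics/w2b.png',cv2.resize(a,(800,600),interpolation=cv2.INTER_CUBIC))
E
```

```text
time_s: 4.53
position: [0.5346, -0.0334, 0.1968]
tool_rot: [[0.214, 0.977, -0.001], [0.977, -0.214, -0.003], [-0.004, -0.001, -1.0]]
ft_force: [-0.3, -0.2, -1.4]
grip_width: 0.0118
[ 0.53458388 -0.03342601  0.1968026 ] [-0.34426291 -0.20141743 -1.38564825] -12.37625532874644
```

View pics/w2b.png

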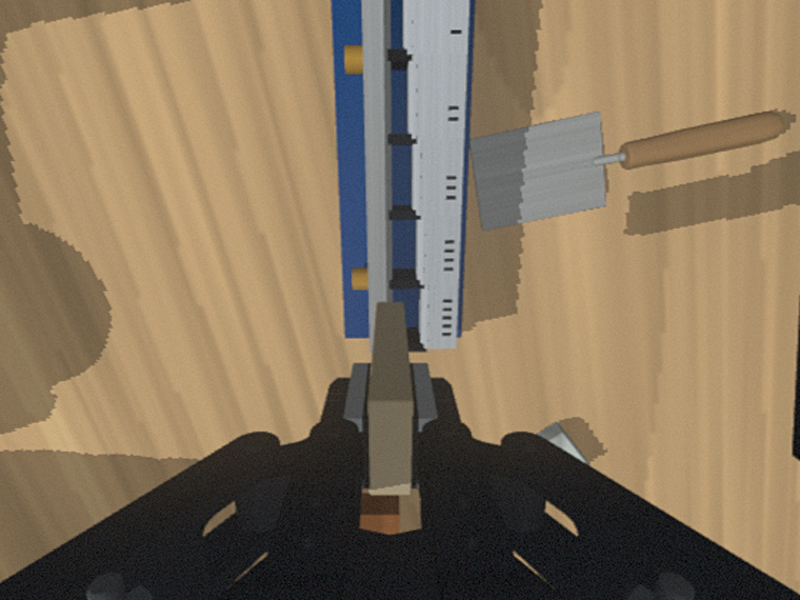

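```bash
python3 - <<'E'
from h import *
a=cv2.imread('pics/w2.png')[0:245,228:338]
h=a.shape[0]//2+1
u=lambda b:cv2.resize(b,None,fx=3.6,fy=4.8,interpolation=cv2.INTER_CUBIC)
t=u(a[:123]);b=u(a[122:]);im=np.zeros((600,800,3),np.uint8);im[:t.shape[0],:396]=t[:,:396];im[:b.shape[0],402:798]=b[:,:396]
cv2.imwrite('pics/c3.png',im)
# depth rows: print x-profile in approx gauge frame
O=np.array([.554,.023]);y=np.radians(-12);X=np.array([np.cos(y),np.sin(y)])
for v in (8,22,60,80,125,180):
    print(v,[(c,int(1e4*((dp('w2',c,v)[:2]-O)@X))/10,int(1e3*dp('w2',c,v)[2])) for c in range(230,336,3)])
E
```

```text
8 [(230, -45.9, 0), (233, -42.1, 10), (236, -39.4, 10), (239, -36.8, 9), (242, -34.1, 10), (245, -31.4, 9), (248, -28.7, 10), (251, -26.1, 10), (254, -21.7, 44), (257, -19.2, 44), (260, -16.8, 45), (263, -14.4, 44), (266, -12.0, 44), (269, -9.7, 43), (272, -7.3, 39), (275, -4.6, 10), (278, -1.9, 10), (281, 0.5, 14), (284, 2.3, 41), (287, 4.7, 43), (290, 7.1, 44), (293, 9.4, 45), (296, 11.9, 44), (299, 14.3, 44), (302, 16.7, 44), (305, 19.0, 44), (308, 21.4, 44), (311, 23.9, 43), (314, 26.2, 44), (317, 28.7, 44), (320, 31.1, 44), (323, 33.5, 43), (326, 35.8, 44), (329, 43.5, 10), (332, 47.8, 0), (335, 50.5, 0)]
22 [(230, -46.5, 0), (233, -42.6, 10), (236, -39.9, 10), (239, -37.3, 9), (242, -34.4, 10), (245, -31.7, 10), (248, -29.1, 9), (251, -26.3, 10), (254, -21.9, 44), (257, -19.5, 43), (260, -17.0, 44), (263, -14.6, 43), (266, -12.2, 44), (269, -9.8, 42), (272, -7.3, 40), (275, -4.7, 10), (278, -2.0, 10), (281, 0.5, 16), (284, 2.4, 42), (287, 4.7, 43), (290, 7.2, 44), (293, 9.5, 45), (296, 12.0, 44), (299, 14.4, 44), (302, 16.8, 44), (305, 19.3, 44), (308, 21.7, 44), (311, 24.1, 44
[... 1913 characters left out ...]
, (323, 37.3, 43), (326, 45.3, 10), (329, 49.9, 0), (332, 52.5, 2), (335, 55.5, 3)]
180 [(230, -53.3, 0), (233, -50.1, 0), (236, -46.8, 0), (239, -42.6, 9), (242, -39.4, 10), (245, -36.3, 10), (248, -33.2, 10), (251, -30.1, 10), (254, -27.0, 10), (257, -22.1, 43), (260, -19.3, 44), (263, -16.5, 44), (266, -13.7, 44), (269, -10.9, 43), (272, -8.1, 42), (275, -5.1, 9), (278, -2.0, 10), (281, 1.0, 9), (284, 4.1, 10), (287, 7.2, 10), (290, 9.9, 19), (293, 11.5, 41), (296, 14.2, 43), (299, 16.9, 44), (302, 19.7, 44), (305, 22.6, 43), (308, 25.3, 44), (311, 28.1, 44), (314, 30.9, 44), (317, 33.7, 44), (320, 36.6, 44), (323, 44.6, 10), (326, 49.4, 0), (329, 52.6, 0), (332, 55.8, 0), (335, 59.1, 0)]
```

View pics/c3.png

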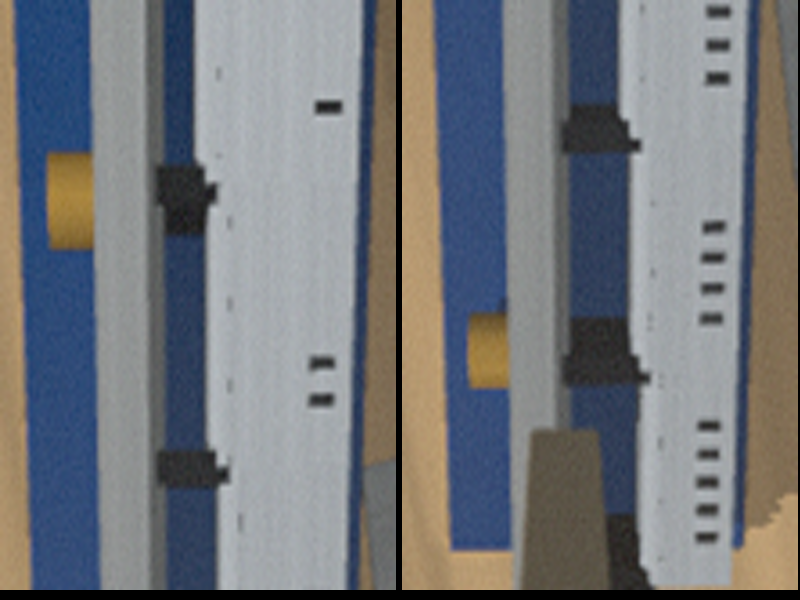

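```bash
python3 - <<'E'
from h import *
T,_=ray('w2',0,0);fx,fy,cx,cy=np.load('pics/w2.npz')['K'];d=np.load('pics/w2.npy')
v,u=np.mgrid[0:200,225:345];D=d[:200,225:345]
P=np.einsum('ij,jab->iab',T[:3,:3],np.stack([(u-cx)/fx*D,(v-cy)/fy*D,D]))+T[:3,3][:,None,None]
O=np.array([.554,.023]);a=np.radians(-12);X=np.array([np.cos(a),np.sin(a)]);Y=np.array([-X[1],X[0]])
q=P[:2]-O[:,None,None];gx=1e3*np.tensordot(X,q,1);gy=1e3*np.tensordot(Y,q,1);z=1e3*P[2]
# top plane height, chamfers
rim=np.median(z[(gx>15)&(gx<30)]);print('rim',rim);z=z-rim+44
j=(gx>-14)&(gx<-4)&(z>40.7)&(z<43.3);J=np.polyfit(gy[j],(gx+z-40)[j],1);print('jaw',J,j.sum())
for k in range(4):
    y0=92-46*k
    m=(abs(gy-y0)<16)&(z>14)&(z<38)&(gx>-1.5)
    c=(abs(gy-y0)<16)&(z>40.7)&(z<43.3)&(gx>-2)&(gx<18)
    print(k+1,'face',np.median(gx[m]),m.sum(),'chamf',np.median((gx-(z-40))[c]),c.sum(),'jaw here',np.polyval(J,y0), 'y',y0)
# dividers / base end: y of base -y end
for edge,zz in (((233,337*.7),.01),((245,337*.7),.01)): 
    p=at('w2',345*.7+3,236.5,.01);print('base -y end gy',(p[:2]-O)@Y*1e3)
    break
for k,vv in enumerate([22.3,79.5,131.5,179.0]):
    p=at('w2',318-4*k,vv,.044);print('pip',k+1,(p[:2]-O)@Y*1e3)
L,R=at('w2',263.55,211.6,.149),at('w2',283.3,211.6,.149)
s=np.array([.53458,-.03343])
for p in (L,R,(L+R)/2): print('foot edge rel TCP in frame',(p[:2]-s)@X*1e3,(p[:2]-s)@Y*1e3)
print('TCP gauge-frame',(s-O)@X*1e3,(s-O)@Y*1e3)
print('foot depth',[(r,dp('w2',273,r)) for r in (214,225,240,260)])
E
```

```text
rim 44.303257020586486
jaw [-1.74244949e-03 -6.61771998e+00] 772
1 face 0.57933858510956 30 chamf 2.5288464094188763 209 jaw here -6.778025329444 y 92
2 face 3.7141277385051055 39 chamf 4.3616842130846285 191 jaw here -6.697872652707535 y 46
3 face 6.8094108105676625 42 chamf 7.10228290758462 151 jaw here -6.617719975971071 y 0
4 face 9.887981612945858 80 chamf 10.347301943955374 130 jaw here -6.537567299234607 y -46
base -y end gy -116.94498975734413
pip 1 83.87783972864418
pip 2 40.747688426856755
pip 3 -2.3681166947390904
pip 4 -45.49030182186238
foot edge rel TCP in frame -5.788958912948553 16.115055087398495
foot edge rel TCP in frame 6.453489036904923 16.052379563526223
foot edge rel TCP in frame 0.3322650619782395 16.083717325462374
TCP gauge-frame -7.26316969340434 -59.23451414508954
foot depth [(214, array([ 0.53819505, -0.01678416,  0.15655262])), (225, array([ 0.53816013, -0.0169596 ,  0.17489858])), (240, array([ 0.53812457, -0.01713963,  0.19518676])), (260, array([ 0.53818172, -0.01689564,  0.21706441]))]
```

```bash
python3 - <<'E'
from h import *
O=np.array([.554,.023]);a=np.radians(-12);X=np.array([np.cos(a),np.sin(a)]);Y=np.array([-X[1],X[0]])
r=[]
for v in range(2,212):
    p=dp('w2',277,v);r.append((v,round(1e3*(p[:2]-O)@Y,1),round(1e3*p[2])))
print([x for x in r if x[2]>13])
for v in (22,80,131,179,222): p=dp('w2',315-4*(v>100),v);print(v,(p[:2]-O)@Y*1e3,p[2])
E
```

```text
[(34, np.float64(75.9), 42), (35, np.float64(75.1), 43), (36, np.float64(74.4), 43), (37, np.float64(73.7), 42), (38, np.float64(73.0), 42), (39, np.float64(72.3), 42), (40, np.float64(71.5), 42), (41, np.float64(70.7), 42), (42, np.float64(69.9), 43), (43, np.float64(70.0), 38), (44, np.float64(70.0), 33), (45, np.float64(69.9), 29), (46, np.float64(69.9), 24), (47, np.float64(69.8), 20), (48, np.float64(69.9), 14), (94, np.float64(29.4), 41), (95, np.float64(28.5), 42), (96, np.float64(27.7), 43), (97, np.float64(26.9), 43), (98, np.float64(26.1), 43), (99, np.float64(25.2), 42), (100, np.float64(24.4), 42), (101, np.float64(23.9), 24), (144, np.float64(-16.2), 17), (145, np.float64(-16.1), 26), (146, np.float64(-16.1), 34), (147, np.float64(-16.2), 41), (148, np.float64(-17.1), 42), (149, np.float64(-18.0), 42), (150, np.float64(-18.8), 42), (151, np.float64(-19.7), 42), (152, np.float64(-20.6), 42), (153, np.float64(-21.6), 42), (189, np.float64(-62.2), 15), (190, np.float64(-62.1), 19), (191, np.float64(-62.2), 23), (192, np.float64(-62.1), 28), (193, np.float64(-62.1), 31), (194, np.float64(-62.0), 36), (195, np.float64(-62.2), 39), (196, np.float64(-62.4), 42), (197, np.float64(-63.3), 42), (198, np.float64(-64.2), 42), (199, np.float64(-65.1), 43), (200, np.float64(-66.0), 43), (201, np.float64(-67.1), 43)]
22 84.11534240898641 0.043960295820696826
80 40.34098674225313 0.044082124380558474
131 -1.9258283152819704 0.04418221771805353
179 -45.46093558700121 0.04424604209912608
222 -87.93916285872024 0.04440387561119996
```

```bash
python3 -m pendant '[[[9,37,0],0.009,-1],[[9,37,0],0,-1],[[9,37,-30],0,-1],[[5,30,-30],0,-1],[[0,0,0],0,-1],[[0,0,0],0,-1]]'
```

```text
time_s: 5.32
position: [0.5679, 0.1039, 0.1362]
tool_rot: [[0.216, 0.976, 0.001], [0.976, -0.216, -0.005], [-0.005, 0.002, -1.0]]
ft_force: [-0.8, 0.9, -0.1]
grip_width: 0.0118
```

```bash
python3 -m pendant '[[[2,12,-20],0.015,-1],[[0,0,-8],0,-1],[[0,0,0],0,-1],[[0,0,0],0,-1]]'; python3 - <<'E'
from h import *
s=env.observe();R=s['tool_rot'];print(s['position']*1e3,s['ft_force'],np.degrees(np.arctan2(R[1,1],R[0,1])))
E
```

```text
time_s: 5.82
position: [0.5718, 0.1113, 0.1116]
tool_rot: [[0.206, 0.978, 0.007], [0.978, -0.206, -0.006], [-0.004, 0.008, -1.0]]
ft_force: [0.0, -0.3, -0.7]
grip_width: 0.0115
[571.75424736 111.33308661 111.61461175] [ 0.00211496 -0.31366503 -0.67657827] -11.91399099770598
```

```bash
python3 -m pendant '[[[-1,5,-10],0,-1],[[0,0,0],0,-1],[[0,0,0],0,-1]]'; python3 - <<'E'
from h import *
s=env.observe();R=s['tool_rot'];print(s['position']*1e3,s['ft_force'],R,np.degrees(np.arctan2(R[1,1],R[0,1])))
E
```

```text
time_s: 6.2
position: [0.5709, 0.1163, 0.1018]
tool_rot: [[0.207, 0.978, 0.009], [0.978, -0.207, -0.006], [-0.004, 0.01, -1.0]]
ft_force: [-0.8, -0.3, -0.9]
grip_width: 0.0114
[570.93945385 116.29896123 101.79640017] [-0.76869871 -0.30129193 -0.87956029] [[ 0.206906    0.97832343  0.00855421]
 [ 0.97835294 -0.20686131 -0.00582472]
 [-0.00392893  0.00957421 -0.99994645]] -11.939035305129485
```

```bash
python3 -m pendant '[[[-1,0,-4],0,-1],[[0,0,-3],0,-1],[[0,0,0],0,-1]]';python3 -m pendant '[[[0,0,-1],0,-1],[[0,0,-1],0,-1]]';
```

```text
time_s: 6.58
position: [0.5699, 0.1164, 0.0944]
tool_rot: [[0.207, 0.978, 0.009], [0.978, -0.207, -0.006], [-0.004, 0.01, -1.0]]
ft_force: [-0.3, -0.0, -0.7]
grip_width: 0.0114
time_s: 6.82
position: [0.57, 0.1163, 0.0924]
tool_rot: [[0.207, 0.978, 0.009], [0.978, -0.207, -0.006], [-0.004, 0.01, -1.0]]
ft_force: [0.2, 0.9, -0.6]
grip_width: 0.0116
```

```bash
python3 -m pendant '[[[0,0,-1],0,-1],[[0,0,0],0,-1]]';python3 -m pendant '[[[0,0,-1],0,-1],[[0,0,0],0,-1]]'
```

```text
time_s: 7.08
position: [0.57, 0.1163, 0.0913]
tool_rot: [[0.207, 0.978, 0.009], [0.978, -0.207, -0.006], [-0.004, 0.01, -1.0]]
ft_force: [-0.2, -0.4, -1.3]
grip_width: 0.0116
time_s: 7.32
position: [0.5704, 0.1163, 0.0905]
tool_rot: [[0.207, 0.978, 0.01], [0.978, -0.207, -0.006], [-0.004, 0.011, -1.0]]
ft_force: [1.1, 0.4, -1.2]
grip_width: 0.0119
```

```bash
python3 -m pendant '[[[0,0,-0.7],0,-1]]'
```

```text
time_s: 7.45
position: [0.5706, 0.1162, 0.09]
tool_rot: [[0.207, 0.978, 0.011], [0.978, -0.207, -0.006], [-0.004, 0.012, -1.0]]
ft_force: [1.1, 0.1, 1.7]
grip_width: 0.0118
```

```bash
python3 -m pendant '[[[0.4,0,-0.7],0,-1],[[0,0,0],0,-1]]'
```

```text
time_s: 7.7
position: [0.5709, 0.1162, 0.0898]
tool_rot: [[0.207, 0.978, 0.011], [0.978, -0.207, -0.006], [-0.004, 0.012, -1.0]]
ft_force: [0.3, 0.2, 1.0]
grip_width: 0.0116
```

```bash
python3 -m pendant '[[[0.2,0,-0.7],0,-1],[[0,0,0],0,-1]]'
```

```text
time_s: 7.95
position: [0.5709, 0.1162, 0.0898]
tool_rot: [[0.207, 0.978, 0.011], [0.978, -0.207, -0.006], [-0.004, 0.012, -1.0]]
ft_force: [-0.9, -0.1, 1.3]
grip_width: 0.0116
```

```bash
python3 -m pendant '[[[0,0,-1.5],0,-1],[[0,0,0],0,-1]]'; python3 - <<'E'
from h import *
s=env.observe();print(s['position']*1e3,s['ft_force'],s['wrist_torque'])
E
```

```text
time_s: 8.2
position: [0.571, 0.1163, 0.0898]
tool_rot: [[0.207, 0.978, 0.012], [0.978, -0.206, -0.006], [-0.004, 0.013, -1.0]]
ft_force: [-1.3, 0.2, 1.9]
grip_width: 0.0114
[570.97991576 116.25692524  89.7513915 ] [-1.34170022  0.178809    1.87482981] [-0.08468292  0.26464415 -0.0308942 ]
```

```bash
python3 -m pendant '[[[0,0,12],0,-1],[[0,0,0],0,-1],[[-4,-20,0],0,-1],[[-3,-20,0],0,-1],[[0,0,0],0,-1],[[0,0,0],0,-1]]'
```

```text
time_s: 8.95
position: [0.563, 0.0734, 0.1012]
tool_rot: [[0.207, 0.978, 0.01], [0.978, -0.207, -0.006], [-0.004, 0.011, -1.0]]
ft_force: [0.4, -0.3, -0.0]
grip_width: 0.0116
```

```bash
python3 -m pendant '[[[0,-2,-5],0,-1],[[0,0,-3],0,-1],[[0,0,0],0,-1]]'
```

```text
time_s: 9.32
position: [0.5629, 0.0721, 0.0923]
tool_rot: [[0.206, 0.978, 0.009], [0.979, -0.206, -0.006], [-0.004, 0.011, -1.0]]
ft_force: [-0.5, -0.4, -1.0]
grip_width: 0.0113
```

```bash
python3 -m pendant '[[[0,0,-1.5],0,-1],[[0,0,-0.7],0,-1],[[0,0,0],0,-1]]'
```

```text
time_s: 9.7
position: [0.5629, 0.0724, 0.0899]
tool_rot: [[0.206, 0.979, 0.01], [0.979, -0.206, -0.006], [-0.004, 0.011, -1.0]]
ft_force: [0.0, 0.1, -0.2]
grip_width: 0.0115
```

```bash
python3 -m pendant '[[[0,0,-0.8],0,-1],[[0,0,0],0,-1]]'
```

```text
time_s: 9.95
position: [0.563, 0.0724, 0.0892]
tool_rot: [[0.206, 0.979, 0.01], [0.979, -0.206, -0.006], [-0.004, 0.011, -1.0]]
ft_force: [0.2, 0.1, 0.1]
grip_width: 0.0116
```

```bash
python3 -m pendant '[[[0,0,-0.8],0,-1],[[0,0,0],0,-1]]'
```

```text
time_s: 10.2
position: [0.5631, 0.0724, 0.0885]
tool_rot: [[0.206, 0.979, 0.01], [0.979, -0.206, -0.006], [-0.004, 0.011, -1.0]]
ft_force: [0.6, -0.6, -0.8]
grip_width: 0.0119
```

```bash
python3 -m pendant '[[[0,0,-1],0,-1],[[0,0,0],0,-1]]'
```

```text
time_s: 10.45
position: [0.5633, 0.0724, 0.0884]
tool_rot: [[0.206, 0.979, 0.011], [0.979, -0.206, -0.006], [-0.004, 0.012, -1.0]]
ft_force: [-0.7, 0.8, 0.3]
grip_width: 0.0118
```

```bash
python3 -m pendant '[[[0,0,-1.5],0,-1],[[0,0,0],0,-1]]'
```

```text
time_s: 10.7
position: [0.5633, 0.0724, 0.0884]
tool_rot: [[0.205, 0.979, 0.012], [0.979, -0.205, -0.006], [-0.004, 0.013, -1.0]]
ft_force: [-1.9, -0.1, 0.6]
grip_width: 0.0113
```

```bash
python3 -m pendant '[[[0.2,0,-1.5],0,-1],[[0,0,0],0,-1]]'
```

```text
time_s: 10.95
position: [0.5633, 0.0724, 0.0883]
tool_rot: [[0.205, 0.979, 0.013], [0.979, -0.205, -0.007], [-0.004, 0.014, -1.0]]
ft_force: [-1.2, -0.2, 1.9]
grip_width: 0.0115
```

```bash
python3 -m pendant '[[[0,0,12],0,-1],[[0,0,0],0,-1],[[-4,-21,0],0,-1],[[-4,-21,0],0,-1],[[0,0,0],0,-1],[[0,0,0],0,-1]]'
```

```text
time_s: 11.7
position: [0.5555, 0.03, 0.1002]
tool_rot: [[0.205, 0.979, 0.013], [0.979, -0.205, -0.006], [-0.003, 0.014, -1.0]]
ft_force: [0.2, 0.6, -1.1]
grip_width: 0.0116
```

```bash
python3 -m pendant '[[[-0.5,-4,-5],0,-1],[[0,0,-3],0,-1],[[0,0,0],0,-1]]'
```

```text
time_s: 12.08
position: [0.555, 0.0271, 0.0913]
tool_rot: [[0.203, 0.979, 0.013], [0.979, -0.203, -0.006], [-0.003, 0.014, -1.0]]
ft_force: [0.4, 0.4, 0.2]
grip_width: 0.0117
```

```bash
python3 -m pendant '[[[0,0,-2],0,-1],[[0,0,-1],0,-1],[[0,0,-1],0,-1],[[0,0,0],0,-1]]'
```

```text
time_s: 12.58
position: [0.555, 0.0273, 0.0871]
tool_rot: [[0.203, 0.979, 0.013], [0.979, -0.203, -0.006], [-0.003, 0.014, -1.0]]
ft_force: [-1.2, -0.3, -0.4]
grip_width: 0.0116
```

```bash
python3 -m pendant '[[[0,0,-2],0,-1],[[0,0,-2],0,-1],[[0,0,-2],0,-1],[[0,0,0],0,-1]]'
```

```text
time_s: 13.08
position: [0.555, 0.0273, 0.0806]
tool_rot: [[0.203, 0.979, 0.013], [0.979, -0.203, -0.006], [-0.003, 0.014, -1.0]]
ft_force: [-0.0, 0.4, -0.9]
grip_width: 0.0116
```

```bash
python3 -m pendant '[[[0,0,-2],0,-1],[[0,0,-2],0,-1],[[0,0,-2],0,-1],[[0,0,0],0,-1]]'
```

```text
time_s: 13.58
position: [0.555, 0.0273, 0.0742]
tool_rot: [[0.203, 0.979, 0.013], [0.979, -0.203, -0.006], [-0.003, 0.014, -1.0]]
ft_force: [-0.7, 0.1, -0.9]
grip_width: 0.0116
```

Free of side load; continuing down gently.

```bash
python3 -m pendant '[[[0,0,-2],0,-1],[[0,0,-2],0,-1],[[0,0,-2],0,-1],[[0,0,0],0,-1]]'
```

```text
time_s: 14.08
position: [0.555, 0.0273, 0.0678]
tool_rot: [[0.203, 0.979, 0.013], [0.979, -0.203, -0.006], [-0.003, 0.014, -1.0]]
ft_force: [-0.2, -0.0, -0.4]
grip_width: 0.012
```

```bash
python3 -m pendant '[[[0,0,-2],0,-1],[[0,0,-2],0,-1],[[0,0,-2],0,-1],[[0,0,0],0,-1]]'
```

```text
time_s: 14.58
position: [0.5551, 0.0273, 0.0614]
tool_rot: [[0.203, 0.979, 0.013], [0.979, -0.203, -0.006], [-0.003, 0.014, -1.0]]
ft_force: [-0.6, -0.4, -0.4]
grip_width: 0.0115
```

```bash
python3 -m pendant '[[[0,0,-1.5],0,-1],[[0,0,-1],0,-1],[[0,0,0],0,-1]]'
```

```text
time_s: 14.95
position: [0.5551, 0.0273, 0.0588]
tool_rot: [[0.203, 0.979, 0.013], [0.979, -0.203, -0.006], [-0.003, 0.014, -1.0]]
ft_force: [-0.4, -0.5, 0.2]
grip_width: 0.0118
```

```bash
python3 -m pendant '[[[0,0,-0.8],0,-1],[[0,0,0],0,-1]]'
```

```text
time_s: 15.2
position: [0.5552, 0.0273, 0.0579]
tool_rot: [[0.203, 0.979, 0.013], [0.979, -0.203, -0.006], [-0.003, 0.014, -1.0]]
ft_force: [-1.2, -0.4, -0.2]
grip_width: 0.0116
```

```bash
python3 -m pendant '[[[0,0,-0.8],0,-1],[[0,0,0],0,-1]]'
```

```text
time_s: 15.45
position: [0.5553, 0.0273, 0.058]
tool_rot: [[0.203, 0.979, 0.014], [0.979, -0.203, -0.006], [-0.003, 0.015, -1.0]]
ft_force: [-0.3, 0.3, -1.2]
grip_width: 0.0111
```

```bash
python3 -m pendant '[[[0,0,-1],0,-1],[[0,0,0],0,-1]]'
```

```text
time_s: 15.7
position: [0.5555, 0.0273, 0.0579]
tool_rot: [[0.203, 0.979, 0.015], [0.979, -0.203, -0.006], [-0.003, 0.016, -1.0]]
ft_force: [-0.6, -0.6, -1.2]
grip_width: 0.0115
```

```bash
python3 -m pendant '[[[0,0,0],0,-0.6],[[0,0,0],0,-0.3],[[0,0,0],0,0.2],[[0,0,0],0,0.2],[[0,0,0],0,0.2]]'
```

```text
time_s: 16.32
position: [0.5556, 0.0273, 0.0575]
tool_rot: [[0.203, 0.979, 0.015], [0.979, -0.203, -0.006], [-0.003, 0.016, -1.0]]
ft_force: [0.4, -0.2, -0.0]
grip_width: 0.0515
```

Released; retreat straight up, then back toward the robot's right for a look.

```bash
python3 -m pendant '[[[0,0,20],0,0.2],[[0,0,40],0,0.2],[[0,0,50],0,0.2],[[-5,-25,30],0,0.2],[[-5,-25,0],0,0.2],[[0,0,0],0,0.2],[[0,0,0],0,0.2]]'; python3 - <<'E'
from h import *
snap('wrist','w3');snap('scene','s3')
a=cv2.imread('pics/w3.png');b=cv2.resize(cv2.imread('pics/s3.png')[150:260,200:350],None,fx=3.2,fy=3.2,interpolation=cv2.INTER_CUBIC)
b=cv2.resize(b,(398,292));im=np.zeros((600,800,3),np.uint8);im[:300,:400]=cv2.resize(a,(400,300));im[:292,402:]=b
c=cv2.resize(cv2.imread('pics/s3.png'),(400,300));im[300:,:400]=c;im[300:,400:]=cv2.resize(a[40:265,150:450],(400,300));cv2.imwrite('pics/c4.png',im)
print(env.observe()['position'])
E
```

```text
time_s: 17.2
position: [0.5444, -0.0231, 0.2016]
tool_rot: [[0.202, 0.979, 0.014], [0.979, -0.202, -0.006], [-0.003, 0.015, -1.0]]
ft_force: [-0.3, 0.9, -0.2]
grip_width: 0.0513
[ 0.54438177 -0.02290882  0.20141355]
```

View pics/c4.png

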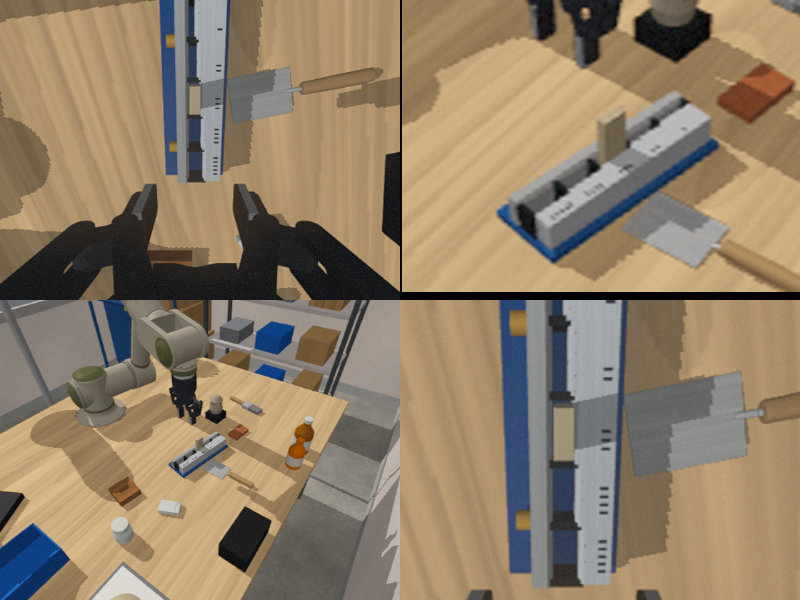

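```bash
python3 - <<'E'
from h import *
print([dp('w3',273,v).round(4) for v in (128,136,144,150)])
ticket.close_job()
E
```

```text
[array([0.5586, 0.0381, 0.094 ]), array([0.5574, 0.0324, 0.0946]), array([0.5562, 0.0266, 0.0946]), array([0.5553, 0.0221, 0.094 ])]
the job is handed in; nothing more can be done
```

The slip is standing upright in slot three (three pips), the first slot that took it, and the job is handed in at about 17 s.

- **Slots one and two:** I tried the foot gently in each. It stopped on the chamfers about 2 mm below the rim in slot one and about 3.4 mm below in slot two, with only about 2–3 N of contact force.
- **Slot three:** The slip went down with no side load. I lowered it in 1–2 mm steps to the floor, then released it and backed the gripper away.

**Last checks:**
- The depth reading puts the slip's top at 94.0–94.6 mm, against 94 mm expected when fully home.
- In the last views the bystanders appear where they were. I judged this by eye and did not measure it.
- No check failed or disagreed. The tool had drifted to about 0.9° of tilt by the time I let go, but the slip stands level in the pictures and the depth readings.

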